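Set out the bench for finishing a carved whale

TASK

Set the bench out for finishing the carved whale: lay the whale flat on its dark outline on the white card, nose to nose. Stand the polish tin on the bench midway between the whale and the brush pot, centre to centre, and lay the large sanding block flat on the bench midway between the whale and the shavings tray, its length parallel to the whale; then set the small sanding block flat on top of the large one, in the middle. Leave the battery pack, the marker and the offcut where they are.

Things in the scene. Friction and masses are not known exactly. Their poses are not given: they have to be found in the camera images.
- whale: Flat carved whale of dark walnut to move: straight body, round head with two pale eyes on top, tail with two spread fins. 30 mm thick, flat. Origin: on the underside, mid-width; x to the nose (tip 56 mm ahead, tail end 82 mm behind), z up. From 20 mm behind to 35 mm ahead of the origin its sides are parallel, 42 mm apart: grasp there.
- big_block: Large sanding block to be moved: brown wooden brick with a cork sole, 95 (x) x 50 (y) x 30 (z) mm, flat top and bottom. Origin: centre of the underside; x along its length, z up.
- small_block: Small sanding block to be moved: same make, 60 (x) x 34 (y) x 20 (z) mm, flat top and bottom. Origin: centre of the underside; x along its length, z up.
- tin: Round flat polish tin to be moved, bare aluminium, 58 mm diameter over the lid, 28 mm high. Origin: centre of the underside, z up.
- card: White card 165 x 90 x 2 mm, fixed, lengthways on it the whale's dark outline seen from above (4 mm bigger all round). Origin: at bench height under the drawn nose tip; x points out of the nose, y to the drawn whale's left, z up. The rightly laid whale's origin is at x = -60 mm, y = 0 here, its x axis along this one, its underside 2 mm above the bench.
- brush_pot: Round steel pot with brushes, 70 mm diameter, 85 mm high, brushes up to 150 mm; fixed. Origin: centre of its underside. It stands left or right of the card (varies), abreast of the drawn whale's middle: its centre is 260 mm, square to the card's x, from the card frame's point x = -60 mm, y = 0.
- shavings_tray: Square open wooden tray with wood shavings, 100 x 100 mm, 35 mm high; fixed. Origin: centre of its underside. It stands on the other side of the card from the brush pot, likewise 260 mm from the card frame's point x = -60 mm, y = 0.
- battery: Bystander: orange and black battery pack, 108 x 57 x 46 mm, loose. Origin: about the centre of its underside.
- marker: Bystander: white marker pen with red cap, 140 mm long, 16 mm thick, lying loose. Origin: on its underside, 50 mm from the blunt white end.
- offcut: Bystander: crooked plywood offcut, about 100 x 50 x 22 mm, loose. Origin: on its underside, near the middle of the straight part.
There are look-alikes about, which are no part of the job. Leave any pink or yellow look-alike of the whale alone.

How it is judged:
At the end, for the whole second after the job is handed in: Whale flat on the card, within 12 mm and 0.2 rad of its outline, nose on nose; tin and large block on the bench within 15 mm of the midpoints whale-pot and whale-tray, block within 0.25 rad of parallel to the whale; small block flat on the large one, within 12 mm of its centre; all at rest (x of whale in the frame of card between -0.072 and -0.048 m and y of whale in the frame of card between -0.012 and 0.012 m and x of card in the frame of whale between 0.045 and 0.075 m and angle between the x axis of whale and the x axis of card, either way round below 0.2 rad and height (world z) of whale between -0.003 and 0.007 m and horizontal distance between each of tin, big_block and whale below 0.145 m and horizontal distance between tin and brush_pot below 0.145 m and x of tin in the frame of card between -0.075 and -0.045 m and horizontal distance between big_block and shavings_tray below 0.145 m and x of big_block in the frame of card between -0.075 and -0.045 m and height (world z) of each of tin, big_block below 0.005 m and angle between the x axis of big_block and the x axis of whale, either way round below 0.25 rad and x of small_block in the frame of big_block between -0.012 and 0.012 m and y of small_block in the frame of big_block between -0.012 and 0.012 m and z of small_block in the frame of big_block between 0.026 and 0.034 m and angle between each of whale, big_block, small_block, tin's own z axis and vertical below 0.1 rad and linear speed of each of whale, big_block, small_block, tin below 0.02 m/s and angular speed of each of whale, big_block, small_block, tin below 0.2 rad/s); the robot touches nothing.
It fails at once if a bystander (battery pack, marker or offcut) is moved by more than 15 mm (distance of any of battery, marker, offcut from where it was at the start of the episode above 0.015 m).
It also fails if it takes over 109 s, if anything falls off the work surface, if the arm or the gripper's body presses on something with over 40 N, if the wrist force passes 120 N, or if a joint passes its speed limit or range.

ROBOT

A 6-joint arm with a two-finger parallel gripper is mounted at the origin on the work surface. World frame = base frame: x ahead of the robot, y to its left, z up, the work surface at z = 0. Lengths are in m, angles in rad, forces in N, time in s.
With the tool pointing down it reaches from about 0.425 to 0.95 m from the base axis. Payload 3.5 kg.
Tool frame: the origin (TCP) lies between the finger pads; the fingertips stand 22 mm ahead of it and the grasp point (between the pads) lies 3 mm ahead of it (ctrl.nose_length is the z of the fingertips in the tool frame, in m); z points along the fingers, y is the line along which they close (so a half turn about z gives the same grasp; the last joint's range is limited). The gripper opens to 85 mm and grips with 20 to 120 N. Pads are 22 mm wide; open, the fingers measure 114 mm over their backs; the gripper's body (76 mm by 85 mm) begins 54 mm behind the grasp point. The pads swing forward as they close: fully open they stand 13 mm farther back than shut.
Start: joints at [-1.351, 0.286, 1.577, -0, 1.279, -0.15], TCP at [0.244, -0.629, 0.253] pointing down, gripper open.
Joint ranges: [-2.77, 2.77], [-0.9, 2.22], [0.21, 2.48], [-1.53, 4.67], [0.24, 2.81], [-2.84, 2.84]. Speed limits (rad/s): [2.79, 2.79, 3.14, 3.14, 3.14, 3.14].

INTERFACE

Orientations are given as a unit quaternion [x, y, z, w].
In Python, from plant import ctrl gives the robot as it stands. The module is installed in compiled form; this text tells all that it offers.
- The arm moves only by the tool send_rows, never from a script. Its argument "rows" is text: rows parted by semicolons, each of 7 numbers parted by spaces: the turn, a rotation vector about the tool's x, y, z in parts of the range, where 1.0 means 120 degrees, then the shift along the tool's x, y, z in normalised numbers (1 is 800 mm), then the opening, from -1 (shut) to 1 (fully open). A call has 1 to 8 rows; each row is the pose to reach, as a shift and turn from the pose commanded when the call began, along the tool's axes at that moment; what a row does not reach only later rows make up. A row lasts 1/8 s, in which the tool goes at most 62.5 mm and 10.7 degrees, less where a joint would pass 70% of its speed; a pose out of reach is approached as far as the arm can. A shift or turn number past 1, either way, is cut back to 1. A call with a gripper value outside its range is refused whole. The fingers move at their own pace and stop on an object; "grip_force" is the grip in N (left out, the last holds). Time passes only in rows, so rows that repeat a pose let the fingers close. It gives the time, the measured TCP pose, the force, the opening and the grip force at its end, in the units of the state.
- ctrl.get_state(): the state, without advancing time (a new reading comes with each control period).
- ctrl.read_camera(name): name is "scene" or "top" or "wrist"; returns a dict with "color" (420x560x3 uint8, red, green, blue), "fx", "fy", "cx", "cy" (pixels), "D" ([k1, k2, p1, p2, k3] as OpenCV has them; the pictures are not rectified), "extrinsics" (4x4, takes a point from world to camera coordinates). Camera axes: x right, y down, z forward; pixel columns grow to the right and rows downward; lengths in m; the calibration is good to about 2 mm. A picture is of the moment at which its call begins. There is no depth.
- ctrl.sign_off(): hands the job in; it is judged then, once.
Trained networks look in a picture, given as the dict that the camera call returned (one of the last four; its "shot" number tells which), for a name from the list of things; names that differ only in an ending like _2 or _b are one class to them, and where a whole thing is asked for, a point or a joint stands for the part that bears it (a point fixed in the world has none). Each returns a list of dicts, best first, with "p" (0 to 1); they miss things now and then, are a little off and sometimes report something else, mostly with a low value. They report only what shows in the picture. A call takes as long as a camera call. They do not tell look-alikes from the thing itself.
- ctrl.look_for(picture, target): "position" ([x, y, z] in m, in the coordinates of the camera as it stood for that picture, good to about 4 mm: the middle of the surface that is visible of it).
The state is a dict: "time": time; "qpos": joint angles; "dq": joint speeds; "joint_efforts": joint torques, N m; "eef_pos": TCP position; "tcp_rot": TCP orientation; "contact_force": force on the tool from outside, world axes, zero at the start; "wrist_torque": the same for the moment, N m; "opening": opening from 0.0 (shut) to 1.0 (fully open); "finger_force": force on a finger pad.
Only numpy, scipy, OpenCV 4.12 (cv2) and the standard library are available. Lean on these libraries where they do the work, as an engineer would, in place of code of your own. Each camera call takes 0.05 s, during which the arm holds its last target. There are 200 camera calls.

## Working session

There is one attempt and no reset: what is moved stays moved. The work goes in short steps, Python scripts to look and compute and a tool call to move; the robot and the scene stay as the last step left them, time stands still between calls to the robot, and variables do not carry over. Pictures are saved under pics/ and viewed, at most 14 in all, crops included, and the job is handed in when it is done.

Besides the shell and the picture viewer there is one more tool, called after "Emit:" as name(argument=value, ...) on one line, values as JSON. send_rows: Moves the arm, as the interface text tells. Its arguments: {"type":"object","properties":{"rows":{"type":"string"},"grip_force":{"type":"number"}},"required":["rows"]}

```bash
mkdir -p pics
cat > h.py <<'E'
import numpy as np, cv2
from plant import ctrl
from scipy.spatial.transform import Rotation as R
def K(p): return np.array([[p['fx'],0,p['cx']],[0,p['fy'],p['cy']],[0,0,1.]])
def w2px(p,P):
    E=p['extrinsics']; return cv2.projectPoints(np.atleast_2d(np.array(P,float)),cv2.Rodrigues(E[:3,:3])[0],E[:3,3],K(p),np.array(p['D']))[0].reshape(-1,2)
def px2w(p,uv,z):
    E=np.array(p['extrinsics']); n=cv2.undistortPoints(np.array(uv,float).reshape(-1,1,2),K(p),np.array(p['D'])).reshape(-1,2)
    d=np.c_[n,np.ones(len(n))]@E[:3,:3]; o=-E[:3,:3].T@E[:3,3]
    return o+d*((z-o[2])/d[:,2])[:,None]
def c2w(p,x):
    E=np.array(p['extrinsics']); return E[:3,:3].T@(np.array(x)-E[:3,3])
def save(p,n,s=1): cv2.imwrite('pics/'+n,cv2.resize(p['color'][:,:,::-1],None,fx=s,fy=s,interpolation=cv2.INTER_CUBIC))
E
python3 - <<'E'
from h import *
np.set_printoptions(precision=3,suppress=True)
for c in ['top','scene']:
    p=ctrl.read_camera(c); save(p,c+'0.png',1.4)
    for t in ['whale','big_block','small_block','tin','card','brush_pot','shavings_tray','battery','marker','offcut']:
        for r in ctrl.look_for(p,t)[:3]:
            w=c2w(p,r['position']); print(c,t,round(r['p'],2),w,w2px(p,w)[0])
s=ctrl.get_state(); print(s['eef_pos'],s['tcp_rot'],s['opening'],s['time'])
E
```

```text
top whale 0.85 [0.706 0.426 0.03 ] [139.555 155.02 ]
top whale 0.83 [0.402 0.323 0.031] [169.454 250.431]
top whale 0.7 [0.338 0.491 0.028] [115.518 271.157]
top big_block 0.74 [ 0.414 -0.122  0.03 ] [312.059 246.837]
top big_block 0.22 [0.603 0.01  0.001] [269.814 188.35 ]
top tin 0.61 [ 0.385 -0.3    0.031] [369.321 256.438]
top tin 0.5 [0.416 0.131 0.02 ] [231.342 246.421]
top card 0.91 [0.601 0.013 0.003] [269.006 189.155]
top brush_pot 0.94 [0.585 0.274 0.058] [184.901 191.07 ]
top shavings_tray 0.82 [ 0.641 -0.252  0.004] [351.084 176.814]
top battery 0.56 [ 0.567 -0.439  0.046] [413.242 197.856]
top marker 0.69 [ 0.753 -0.08   0.013] [297.979 141.968]
top offcut 0.73 [0.525 0.461 0.019] [127.598 211.637]
scene whale 0.93 [0.283 0.214 0.025] [245.726 155.644]
scene whale 0.91 [0.422 0.316 0.022] [299.662 154.687]
scene whale 0.68 [0.716 0.418 0.028] [399.739 166.574]
scene big_block 0.76 [ 0.431 -0.13   0.028] [208.563 235.082]
scene small_block 0.73 [0.433 0.126 0.016] [268.268 187.4  ]
scene small_block 0.24 [0.546 0.451 0.018] [353.717 148.219]
scene tin 0.74 [ 0.399 -0.311  0.024] [145.156 277.263]
scene card 0.87 [0.611 0.002 0.004] [297.205 239.091]
scene brush_pot 0.79 [0.593 0.25  0.066] [338.732 170.082]
scene shavings_tray 0.59 [ 0.64  -0.252  0.014] [244.82  310.321]
scene battery 0.87 [ 0.586 -0.449  0.048] [154.783 359.737]
scene marker 0.63 [ 0.757 -0.092  0.013] [329.808 285.528]
scene offcut 0.72 [0.543 0.451 0.018] [353.001 148.075]
scene offcut 0.44 [ 0.586 -0.45   0.05 ] [154.29  359.915]
[ 0.244 -0.629  0.253] [0.983 0.184 0.    0.   ] 0.9983838676029443 1.1
```

View pics/top0.png

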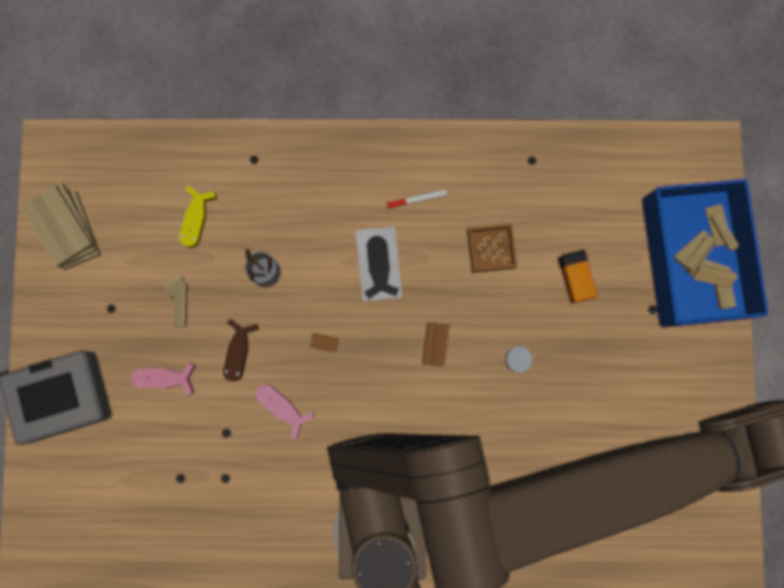

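View pics/scene0.png

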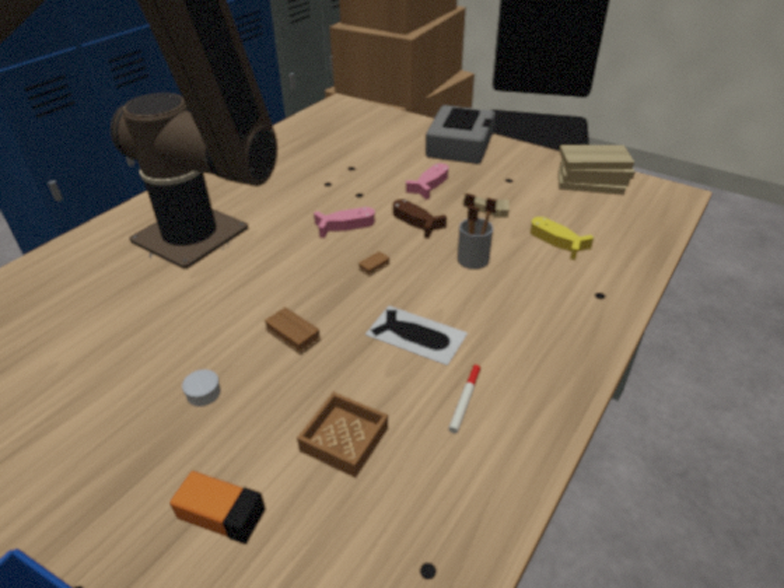

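The top view (display pixels) shows four whale shapes: yellow (196,218), pink (162,379), pink (284,410) and dark walnut (237,350). The walnut one fits the description, and its nose points towards the robot. The card is at (379,264) with its nose away from the robot. The pot is at (262,268), the tray at (491,248), the big block at (436,344), the small block at (324,342) and the tin at (519,359).

Next I'll measure by segmentation and confirm the walnut whale in an enlarged crop.

```bash
cat >> h.py <<'E'
def rect(p,z,x0,x1,y0,y1,s=1000):
    # rows: x from x1 down to x0 ; cols: y from y1 down to y0
    xs=np.arange(x1,x0,-1/s); ys=np.arange(y1,y0,-1/s); Y,X=np.meshgrid(ys,xs)
    m=w2px(p,np.c_[X.ravel(),Y.ravel(),np.full(X.size,z)]).reshape(X.shape+(2,)).astype(np.float32)
    return cv2.remap(p['color'],m[...,0],m[...,1],cv2.INTER_CUBIC)
def blob(mask,x1,y1,s=1000):
    mask=cv2.morphologyEx(mask.astype(np.uint8),cv2.MORPH_OPEN,np.ones((5,5)))
    n,l,st,c=cv2.connectedComponentsWithStats(mask); i=1+np.argmax(st[1:,4]); pts=np.argwhere(l==i)
    w=np.c_[x1-pts[:,0]/s,y1-pts[:,1]/s]; m=w.mean(0); ev,V=np.linalg.eigh(np.cov((w-m).T))
    r=cv2.minAreaRect((w*1000).astype(np.float32))
    return m,V[:,1],(w-m),r,len(pts)
E
python3 - <<'E'
from h import *
np.set_printoptions(precision=4,suppress=True)
p=ctrl.read_camera('top')
def do(n,c,z,f,h=.09):
    x0,x1,y0,y1=c[0]-h,c[0]+h,c[1]-h,c[1]+h
    im=rect(p,z,x0,x1,y0,y1); hsv=cv2.cvtColor(im,cv2.COLOR_RGB2HSV)
    m,v,d,r,a=blob(f(im.astype(int),hsv.astype(int)),x1,y1)
    e=d@v; o=d@np.array([-v[1],v[0]])
    print(n,'mean',m,'dir',v,'deg',np.degrees(np.arctan2(v[1],v[0])).round(1),'ext',e.min().round(4),e.max().round(4),o.min().round(4),o.max().round(4),'rect',np.round(r[0],1),np.round(r[1],1),round(r[2],1),a)
    return im
T=lambda k:k
a=[do('whale',(.40,.32),.03,lambda i,h:h[...,2]<100),
do('outline',(.60,.012),.002,lambda i,h:h[...,2]<90,.1),
do('card',(.60,.012),.002,lambda i,h:(h[...,1]<50),.1),
do('big',(.414,-.125),.03,lambda i,h:(h[...,2]<165)&(h[...,1]>90)),
do('small',(.425,.131),.02,lambda i,h:(h[...,2]<165)&(h[...,1]>90)),
do('tin',(.39,-.305),.028,lambda i,h:(h[...,1]<50)),
do('tray',(.64,-.252),.035,lambda i,h:(h[...,2]<165)&(h[...,1]>90))]
b=np.hstack([cv2.resize(x,(260,260)) for x in a[:2]+a[3:4]]);c=np.hstack([cv2.resize(x,(260,260)) for x in a[4:]])
cv2.imwrite('pics/crops.png',np.vstack([b,c])[:,:,::-1])
E
```

```text
whale mean [0.4013 0.3235] dir [-0.9824  0.187 ] deg 169.2 ext -0.0672 0.0657 -0.0345 0.0333 rect [402.  323.6] [ 67.8 132.6] 79.7 5238
outline mean [0.5981 0.0086] dir [-0.9948 -0.1018] deg -174.2 ext -0.0705 0.0687 -0.0358 0.0361 rect [599.    8.8] [139.1  71.9] 6.1 5879
card mean [0.6048 0.0093] dir [-0.9944 -0.106 ] deg -173.9 ext -0.0832 0.0834 -0.0458 0.0457 rect [604.7   9.3] [166.5  91.4] 6.0 14969
big mean [ 0.414  -0.1245] dir [1. 0.] deg 0.0 ext -0.09 0.09 -0.0895 0.0895 rect [ 414.  -124.5] [179. 180.] 90.0 32580
small mean [0.425  0.1315] dir [-0.9979 -0.0641] deg -176.3 ext -0.0956 0.0955 -0.0951 0.095 rect [425.  131.5] [179. 180.] 90.0 32572
tin mean [ 0.3853 -0.3042] dir [-0.3402  0.9404] deg 109.9 ext -0.0295 0.0304 -0.0288 0.0291 rect [ 385.5 -304.5] [59. 57.] 90.0 2747
tray mean [ 0.6414 -0.2506] dir [-0.74    0.6726] deg 137.7 ext -0.1264 0.1264 -0.1252 0.1277 rect [ 640.5 -251.5] [179. 179.] 90.0 31962
```

View pics/crops.png

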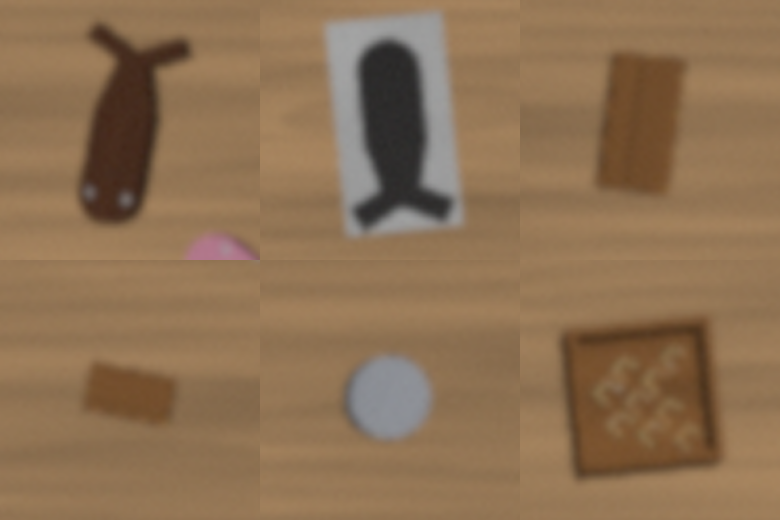

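The crop confirms the walnut whale with two pale eyes, nose at (107,218) in crop 1, next to a pink look-alike that isn't meant. The outline's nose points to +x. Next I'll refine the block measurements and write the move planner.

```bash
cat >> h.py <<'E'
def go(pos,yaw,s=None):
    """tool-axis shift (mm) & turn about tool z (deg) to put TCP at pos, y axis at yaw deg (tool down)"""
    s=s or ctrl.get_state(); M=R.from_quat(s['tcp_rot']).as_matrix()
    y=np.radians(yaw); Y=np.array([np.cos(y),np.sin(y),0]); Z=np.array([0,0,-1.]); T=np.c_[np.cross(Y,Z),Y,Z]
    q=s['qpos']; print('t',round(s['time'],2),'pos',np.round(s['eef_pos'],4),'yaw_y',np.degrees(np.arctan2(M[1,1],M[0,1])).round(1),'q1,q6',np.degrees(q[[0,5]] if hasattr(q,'shape') else [q[0],q[5]]).round(1),'open',round(s['opening'],3))
    print('shift',(1000*M.T@(np.array(pos)-s['eef_pos'])).round(1),'turn',np.degrees(R.from_matrix(M.T@T).as_rotvec()).round(1))
E
python3 - <<'E'
from h import *
np.set_printoptions(precision=4,suppress=True)
print(ctrl.nose_length)
p=ctrl.read_camera('top')
for n,c,z,hh in [('big',(.416,-.12),.03,.075),('small',(.425,.125),.02,.05),('tray',(.636,-.248),.035,.08)]:
    im=rect(p,z,c[0]-hh,c[0]+hh,c[1]-hh,c[1]+hh).astype(np.float32)
    f=im[...,1]; f=cv2.GaussianBlur(f,(0,0),2).clip(0,255).astype(np.uint8)
    t,m=cv2.threshold(f,0,1,cv2.THRESH_BINARY_INV+cv2.THRESH_OTSU)
    mm,v,d,r,a=blob(m,c[0]+hh,c[1]+hh)
    print(n,t,mm,np.degrees(np.arctan(v[1]/v[0])).round(1),np.round(r[0],1),np.round(r[1],1),round(r[2],1),a)
go((.3853,-.3042,.12),-83.95)
E
```

```text
0.022
big 98.0 [ 0.4183 -0.1171] -8.2 [ 418.1 -116.9] [55.3 98.2] 84.3 5075
small 98.0 [0.4212 0.1308] 79.9 [421.3 130.8] [65.2 35.9] 77.9 2179
tray 100.0 [ 0.6354 -0.2455] -63.6 [ 635.1 -245.1] [105.9 108.8] 5.9 10924
t 1.2 pos [ 0.244  -0.6294  0.2533] yaw_y -68.8 q1,q6 [-77.4  -8.6] open 0.994
shift [ 249.3 -252.1  133.3] turn [-0.  -0.  15.1]
```

The manual's scale: shifts go in shares of 800 mm and turns go in shares of 120 degrees. Converting my numbers, -252 mm is -0.315, 249 mm is 0.3113.

Emit:
send_rows(rows="0 0 0 0.0775 -0.0788 0.0375 1;0 0 0 0.1563 -0.1575 0.075 1;0 0 0 0.2338 -0.2363 0.1125 1;0 0 0 0.3113 -0.315 0.1375 1;0 0 0 0.3113 -0.315 0.1538 1;0 0 0 0.3113 -0.315 0.1538 1", grip_force=50)

```text
time: 1.95
eef_pos: [0.3857, -0.303, 0.1303]
tcp_rot: [0.983, 0.184, 0.0, 0.001]
contact_force: [0.5, -0.0, 0.2]
opening: 0.999
finger_force: 0.0
```

Run:
```python
from h import *
np.set_printoptions(precision=4,suppress=True)
p=ctrl.read_camera('wrist'); save(p,'w1.png'); print(w2px(p,[.3853,-.3042,.028]))
for r in ctrl.look_for(p,'tin'): print(r['p'],c2w(p,r['position']))
go((.3853,-.3042,.026),-68.8)
```

```text
[[285.6248 214.4548]]
0.64 [ 0.3878 -0.3084  0.0286]
t 2.05 pos [ 0.3846 -0.2983  0.127 ] yaw_y -68.5 q1,q6 [-49.8  18.7] open 1.004
shift [ -1.4   6.5 101. ] turn [-0.5  0.1  0.3]
```

View pics/w1.png

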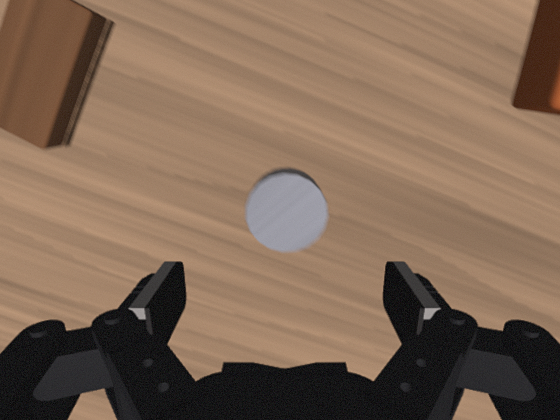

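The tin is at (286,210), and I predicted (286,214), so it agrees. I'll descend and grasp.

Scaled: 104 mm is 0.13, 95 mm is 0.1188.

Emit:
send_rows(rows="0 0 0 0 0 0.05 1;0 0 0 0 0 0.0938 1;0 0 0 0 0 0.1188 1;0 0 0 0 0 0.13 1;0 0 0 0 0 0.13 1;0 0 0 0 0 0.13 -0.2;0 0 0 0 0 0.13 -0.2;0 0 0 0 0 0.13 -0.2", grip_force=50)

```text
time: 3.05
eef_pos: [0.3858, -0.3057, 0.0281]
tcp_rot: [0.983, 0.184, 0.001, 0.001]
contact_force: [-1.6, 0.8, 5.6]
opening: 0.66
finger_force: 52.6
```

Emit:
send_rows(rows="0 0 0 0 0 0 -0.2;0 0 0 0 0 0 -0.2;0 0 0 0 0 -0.05 -0.2;0 0 0 0 0 -0.1 -0.2;0 0 0 0 0 -0.15 -0.2;0 0 0 0 0 -0.15 -0.2")

```text
time: 3.8
eef_pos: [0.3866, -0.3063, 0.1501]
tcp_rot: [0.983, 0.184, 0.002, 0.004]
contact_force: [-0.3, -0.1, -1.9]
opening: 0.656
finger_force: 54.1
```

Run:
```python
from h import *
go((.596,.139,.15),0)
```

```text
t 3.8 pos [ 0.3866 -0.3063  0.1501] yaw_y -68.8 q1,q6 [-50.2  18.6] open 0.656
shift [ 356.3 -339.4   -1.6] turn [  0.5   0.1 -68.8]
```

Scaled: 306 mm is 0.3825, -292 mm is -0.365, -59 degrees is -0.4917.

Emit:
send_rows(rows="0 0 -0.0333 0.0263 -0.025 0 -0.2;0 0 -0.0917 0.0713 -0.0675 0 -0.2;0 0 -0.1583 0.125 -0.1188 0 -0.2;0 0 -0.2333 0.1775 -0.17 0 -0.2;0 0 -0.3 0.2313 -0.22 0 -0.2;0 0 -0.3667 0.285 -0.2713 0 -0.2;0 0 -0.4333 0.3388 -0.3225 0 -0.2;0 0 -0.4917 0.3825 -0.365 0 -0.2")

```text
time: 4.8
eef_pos: [0.5641, 0.0806, 0.1441]
tcp_rot: [0.763, 0.646, -0.001, -0.001]
contact_force: [0.3, -0.5, -2.0]
opening: 0.659
finger_force: 54.0
```

Run:
```python
from h import *
go((.596,.139,.15),0)
```

```text
t 4.8 pos [0.5641 0.0806 0.1441] yaw_y -9.5 q1,q6 [-2.1  7.4] open 0.659
shift [62.9 21.8 -6. ] turn [-0.2  0.  -9.5]
```

Scaled: 80 mm is 0.1, 66 mm is 0.0825, -10 degrees is -0.0833.

Emit:
send_rows(rows="0 0 -0.0417 0.05 0.0138 0 -0.2;0 0 -0.0833 0.0825 0.0238 0 -0.2;0 0 -0.0833 0.0825 0.0238 0.0375 -0.2;0 0 -0.0833 0.0825 0.0238 0.075 -0.2;0 0 -0.0833 0.0825 0.0238 0.1 -0.2;0 0 -0.0833 0.0825 0.0238 0.1 -0.2;0 0 -0.0833 0.0825 0.0238 0.1 -0.2;0 0 -0.0833 0.0825 0.0238 0.1 -0.2")

```text
time: 5.8
eef_pos: [0.5959, 0.14, 0.068]
tcp_rot: [0.706, 0.708, 0.001, 0.001]
contact_force: [0.3, -0.4, -1.7]
opening: 0.654
finger_force: 54.0
```

Run:
```python
from h import *
go((.596,.139,.029),0)
p=ctrl.read_camera('wrist'); save(p,'w2.png')
```

```text
t 5.8 pos [0.5959 0.14   0.068 ] yaw_y 0.2 q1,q6 [3.7 3.6] open 0.654
shift [-1. -0. 39.] turn [ 0.2 -0.   0.2]
```

View pics/w2.png

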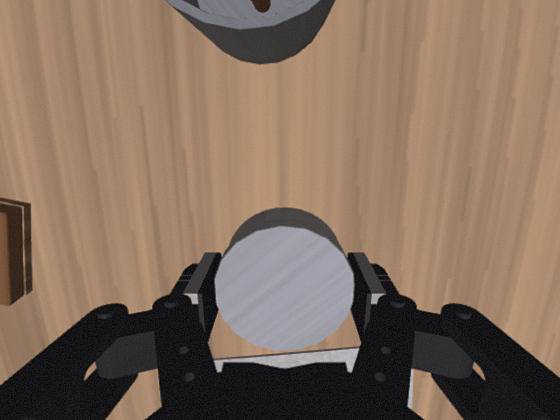

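The tin is held level at (285,285), midway between pot and card. I'll lower and release it.

Scaled: 40 mm is 0.05, 36 mm is 0.045.

Emit:
send_rows(rows="0 0 0 -0.0013 0 0.0188 -0.2;0 0 0 -0.0013 0 0.035 -0.2;0 0 0 -0.0013 0 0.045 -0.2;0 0 0 -0.0013 0 0.05 -0.2;0 0 0 -0.0013 0 0.05 -0.2;0 0 0 -0.0013 0 0.05 0.7;0 0 0 -0.0013 0 0.05 0.9;0 0 0 -0.0013 0 0.05 0.9")

```text
time: 6.85
eef_pos: [0.5948, 0.139, 0.0261]
tcp_rot: [0.706, 0.708, -0.0, -0.0]
contact_force: [0.7, 0.3, 0.5]
opening: 0.948
finger_force: 0.0
```

Scaled: -105 mm is -0.1313, -75 mm is -0.0938.

Emit:
send_rows(rows="0 0 0 0 0 0 1;0 0 0 0 0 -0.0375 1;0 0 0 0 0 -0.0938 1;0 0 0 0 0 -0.1313 1;0 0 0 0 0 -0.1313 1")

```text
time: 7.48
eef_pos: [0.5969, 0.1392, 0.1348]
tcp_rot: [0.706, 0.708, 0.003, 0.002]
contact_force: [0.7, -0.6, 0.3]
opening: 1.0
finger_force: 0.0
```

Run:
```python
from h import *
np.set_printoptions(precision=4,suppress=True)
go((.418,-.118,.13),83)
p=ctrl.read_camera('wrist')
for r in ctrl.look_for(p,'tin'): print(r['p'],c2w(p,r['position']))
```

```text
t 7.47 pos [0.5969 0.1392 0.1348] yaw_y 0.2 q1,q6 [3.7 3.5] open 1.0
shift [-256.6 -179.8    3.5] turn [  0.3   0.3 -82.8]
0.6 [0.5988 0.1413 0.0275]
```

Scaled: -256 mm is -0.32, -180 mm is -0.225, 78 degrees is 0.65.

Emit:
send_rows(rows="0 0 0.0667 -0.025 -0.0175 0 1;0 0 0.15 -0.0688 -0.0475 0 1;0 0 0.2333 -0.115 -0.08 0 1;0 0 0.3167 -0.1625 -0.1138 0 1;0 0 0.4 -0.21 -0.1475 0 1;0 0 0.4833 -0.2563 -0.18 0 1;0 0 0.5667 -0.2938 -0.2063 0 1;0 0 0.65 -0.32 -0.225 0 1")

```text
time: 8.57
eef_pos: [0.4134, -0.1179, 0.1293]
tcp_rot: [0.995, 0.103, -0.002, -0.001]
contact_force: [-0.2, 0.1, -0.2]
opening: 1.004
finger_force: 0.0
```

Scaled: 19 degrees is 0.1583.

Emit:
send_rows(rows="0 0 0.0833 0 0 0 1;0 0 0.1583 0 0 0 1;0 0 0.1583 0 0 0 1;0 0 0.1583 0 0 0 1")

```text
time: 9.07
eef_pos: [0.415, -0.1171, 0.1303]
tcp_rot: [0.998, -0.058, -0.001, -0.0]
contact_force: [0.7, -0.7, 0.8]
opening: 1.002
finger_force: 0.0
```

Run:
```python
from h import *
np.set_printoptions(precision=4,suppress=True)
go((.418,-.118,.13),-97)
p=ctrl.read_camera('wrist'); save(p,'w3.png')
for r in ctrl.look_for(p,'big_block'): print(r['p'],c2w(p,r['position']))
a=np.radians(-7);c,s=np.cos(a),np.sin(a)
print(w2px(p,[[.418+c*x-s*y,-.118+s*x+c*y,.03] for x,y in [(.0475,.025),(.0475,-.025),(-.0475,-.025),(-.0475,.025)]]))
```

```text
t 9.07 pos [ 0.415  -0.1171  0.1303] yaw_y -96.7 q1,q6 [-29.3  67.4] open 1.002
shift [3.1 0.5 0.3] turn [-0.   0.1  0.3]
0.57 [ 0.422  -0.1227  0.027 ]
[[247.188  139.0632]
 [324.534  139.5126]
 [319.3347 272.0018]
 [250.5316 271.6369]]
```

View pics/w3.png

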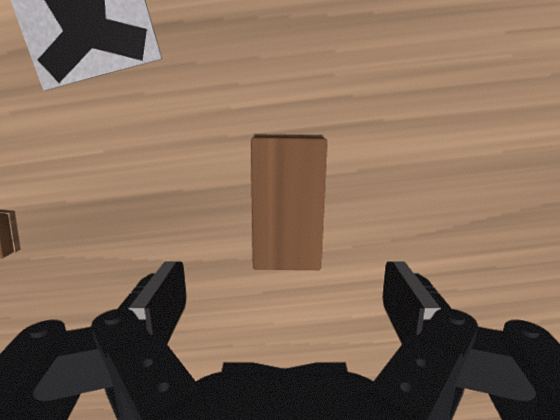

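The block's corners are at (251,138), (327,138), (322,270) and (253,269), within 3 px of prediction.

Scaled: 104 mm is 0.13, 95 mm is 0.1188.

Emit:
send_rows(rows="0 0 0 0.0063 0.0025 0.05 1;0 0 0 0.0063 0.0025 0.0938 1;0 0 0 0.0063 0.0025 0.1188 1;0 0 0 0.0063 0.0025 0.13 1;0 0 0 0.0063 0.0025 0.13 1;0 0 0 0.0063 0.0025 0.13 -0.4;0 0 0 0.0063 0.0025 0.13 -0.4;0 0 0 0.0063 0.0025 0.13 -0.4")

```text
time: 10.18
eef_pos: [0.4213, -0.1206, 0.0286]
tcp_rot: [0.998, -0.059, 0.001, 0.001]
contact_force: [0.2, 0.0, 4.4]
opening: 0.572
finger_force: 53.6
```

Emit:
send_rows(rows="0 0 0 0 0 0 -0.4;0 0 0 0 0 0 -0.4;0 0 0 0 0 -0.0375 -0.4;0 0 0 0 0 -0.075 -0.4;0 0 0 0 0 -0.1 -0.4;0 0 0 0 0 -0.1 -0.4;0 0 0 0 0 -0.1 -0.4")

```text
time: 11.05
eef_pos: [0.4195, -0.1197, 0.1063]
tcp_rot: [0.998, -0.059, -0.001, -0.0]
contact_force: [-0.1, 1.1, -2.0]
opening: 0.575
finger_force: 53.1
```

Run:
```python
from h import *
go((.623,-.1195,.1),-84)
```

```text
t 11.05 pos [ 0.4195 -0.1197  0.1063] yaw_y -96.8 q1,q6 [-29.3  67.5] open 0.575
shift [202.  -24.3   6. ] turn [ -0.1   0.1 -12.8]
```

Scaled: 202 mm is 0.2525, 190 mm is 0.2375, -13 degrees is -0.1083.

Emit:
send_rows(rows="0 0 -0.0167 0.025 -0.0025 0 -0.4;0 0 -0.0417 0.0813 -0.01 0 -0.4;0 0 -0.0667 0.1438 -0.0175 0 -0.4;0 0 -0.0917 0.2 -0.0238 0 -0.4;0 0 -0.1083 0.2375 -0.0288 0 -0.4;0 0 -0.1083 0.2525 -0.03 0 -0.4;0 0 -0.1083 0.2525 -0.03 0.0375 -0.4;0 0 -0.1083 0.2525 -0.03 0.0375 -0.4")

```text
time: 12.05
eef_pos: [0.6202, -0.1192, 0.0732]
tcp_rot: [0.999, 0.054, -0.004, -0.002]
contact_force: [-0.6, -0.3, -1.7]
opening: 0.573
finger_force: 53.0
```

Scaled: 25 mm is 0.0313, 10 mm is 0.0125.

Emit:
send_rows(rows="0 0 0 0 0 0.0125 -0.4;0 0 0 0 0 0.0313 -0.4;0 0 0 0 0 0.0313 -0.4;0 0 0 0 0 0.0313 -0.4")

```text
time: 12.55
eef_pos: [0.6238, -0.1203, 0.0526]
tcp_rot: [0.999, 0.054, 0.0, 0.0]
contact_force: [-0.1, -0.3, -0.8]
opening: 0.572
finger_force: 53.0
```

Run:
```python
from h import *
go((.623,-.1195,.0275),-84)
```

```text
t 12.55 pos [ 0.6238 -0.1203  0.0526] yaw_y -83.8 q1,q6 [-20.1  63.8] open 0.572
shift [-0.7 -0.9 25.1] turn [ 0.  -0.   0.2]
```

Scaled: 26 mm is 0.0325, 25 mm is 0.0313.

Emit:
send_rows(rows="0 0 0 0 0 0.0125 -0.4;0 0 0 0 0 0.0238 -0.4;0 0 0 0 0 0.0313 -0.4;0 0 0 0 0 0.0325 -0.4;0 0 0 0 0 0.0325 -0.4;0 0 0 0 0 0.0325 0.6;0 0 0 0 0 0.0325 0.9;0 0 0 0 0 0.0325 0.9")

```text
time: 13.55
eef_pos: [0.6236, -0.1202, 0.0259]
tcp_rot: [0.999, 0.054, -0.0, -0.0]
contact_force: [-0.1, -1.0, 0.2]
opening: 0.948
finger_force: 0.0
```

Scaled: -105 mm is -0.1313, -70 mm is -0.0875.

Emit:
send_rows(rows="0 0 0 0 0 -0.0375 1;0 0 0 0 0 -0.0875 1;0 0 0 0 0 -0.1313 1;0 0 0 0 0 -0.1313 1;0 0 0 0 0 -0.1313 1")

```text
time: 14.18
eef_pos: [0.6231, -0.12, 0.1303]
tcp_rot: [0.999, 0.054, -0.001, -0.0]
contact_force: [-1.0, -0.1, -0.6]
opening: 0.996
finger_force: 0.0
```

Run:
```python
from h import *
np.set_printoptions(precision=4,suppress=True)
go((.4215,.130,.13),-11)
p=ctrl.read_camera('wrist'); 
for r in ctrl.look_for(p,'big_block'): print(r['p'],c2w(p,r['position']))
```

```text
t 14.18 pos [ 0.6231 -0.12    0.1303] yaw_y -83.8 q1,q6 [-20.1  63.8] open 0.996
shift [-173.5 -270.3    0.7] turn [ -0.1   0.  -72.8]
0.72 [ 0.6257 -0.1234  0.0274]
```

Scaled: -270 mm is -0.3375, -173 mm is -0.2163, -73 degrees is -0.6083.

Emit:
send_rows(rows="0 0 -0.0417 -0.015 -0.025 0 1;0 0 -0.1167 -0.0438 -0.0688 0 1;0 0 -0.2 -0.0788 -0.1225 0 1;0 0 -0.2833 -0.1138 -0.1763 0 1;0 0 -0.3667 -0.1488 -0.2313 0 1;0 0 -0.45 -0.1813 -0.2813 0 1;0 0 -0.5333 -0.2038 -0.3188 0 1;0 0 -0.6083 -0.2163 -0.3375 0 1")

```text
time: 15.28
eef_pos: [0.4203, 0.1307, 0.1298]
tcp_rot: [0.768, 0.64, -0.001, -0.001]
contact_force: [-0.8, 0.2, 0.4]
opening: 1.001
finger_force: 0.0
```

Emit:
send_rows(rows="0 0 0 0 0 0 1;0 0 0 0 0 0 1;0 0 0 0 0 0 1")

```text
time: 15.65
eef_pos: [0.4231, 0.1289, 0.1312]
tcp_rot: [0.771, 0.636, -0.0, -0.0]
contact_force: [0.3, 0.4, 0.9]
opening: 1.0
finger_force: 0.0
```

Run:
```python
from h import *
np.set_printoptions(precision=4,suppress=True)
go((.4215,.130,.026),-11)
p=ctrl.read_camera('wrist'); save(p,'w4.png')
for r in ctrl.look_for(p,'small_block'): print(r['p'],c2w(p,r['position']))
a=np.radians(79);c,s=np.cos(a),np.sin(a)
print(w2px(p,[[.4215+c*x-s*y,.13+s*x+c*y,.02] for x,y in [(.03,.017),(.03,-.017),(-.03,-.017),(-.03,.017)]]))
```

```text
t 15.65 pos [0.4231 0.1289 0.1312] yaw_y -10.9 q1,q6 [ 3.8 14.7] open 1.0
shift [  0.8  -1.8 105.2] turn [-0.   0.   0.1]
0.79 [0.4196 0.139  0.0218]
0.67 [0.5734 0.2322 0.0154]
[[257.151  167.4231]
 [306.1514 167.4631]
 [304.5832 247.292 ]
 [258.9053 247.2502]]
```

View pics/w4.png

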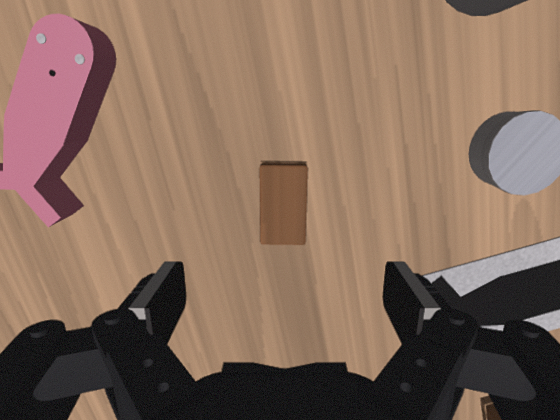

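The small block's top face is at (260,163)-(306,244), about 3 mm ahead of prediction. I'll correct for that and grasp.

Scaled: 105 mm is 0.1313, 96 mm is 0.12.

Emit:
send_rows(rows="0 0 0 0.005 -0.0013 0.05 1;0 0 0 0.005 -0.0013 0.0938 1;0 0 0 0.005 -0.0013 0.12 1;0 0 0 0.005 -0.0013 0.1313 1;0 0 0 0.005 -0.0013 0.1313 0;0 0 0 0.005 -0.0013 0.1313 -0.6;0 0 0 0.005 -0.0013 0.1313 -0.6;0 0 0 0.005 -0.0013 0.1313 -0.6")

```text
time: 16.75
eef_pos: [0.4237, 0.1338, 0.0277]
tcp_rot: [0.771, 0.637, 0.001, 0.001]
contact_force: [0.3, -0.5, 4.7]
opening: 0.379
finger_force: 51.7
```

Scaled: -90 mm is -0.1125, -65 mm is -0.0813.

Emit:
send_rows(rows="0 0 0 0 0 0 -0.6;0 0 0 0 0 0 -0.6;0 0 0 0 0 -0.0375 -0.6;0 0 0 0 0 -0.0813 -0.6;0 0 0 0 0 -0.1125 -0.6;0 0 0 0 0 -0.1125 -0.6;0 0 0 0 0 -0.1125 -0.6")

```text
time: 17.62
eef_pos: [0.4215, 0.1336, 0.1152]
tcp_rot: [0.771, 0.637, -0.001, -0.001]
contact_force: [-0.1, 0.1, -0.1]
opening: 0.383
finger_force: 51.2
```

Run:
```python
from h import *
go((.6235,-.1202,.115),-83.9)
```

```text
t 17.62 pos [0.4215 0.1336 0.1152] yaw_y -10.8 q1,q6 [ 4.4 15.2] open 0.383
shift [-2.114e+02  2.461e+02 -2.000e-01] turn [-0.1  0.1 73.1]
```

Scaled: 246 mm is 0.3075, 232 mm is 0.29, 73 degrees is 0.6083.

Emit:
send_rows(rows="0 0 0.0417 -0.0175 0.02 0 -0.6;0 0 0.1167 -0.05 0.0575 0 -0.6;0 0 0.2 -0.0925 0.1075 0 -0.6;0 0 0.2833 -0.1375 0.16 0 -0.6;0 0 0.3667 -0.1813 0.2113 0 -0.6;0 0 0.45 -0.22 0.2563 0 -0.6;0 0 0.5333 -0.2488 0.29 0 -0.6;0 0 0.6083 -0.2638 0.3075 0 -0.6")

```text
time: 18.62
eef_pos: [0.6242, -0.1212, 0.1136]
tcp_rot: [0.999, 0.051, -0.002, -0.001]
contact_force: [-0.1, 0.4, 0.2]
opening: 0.387
finger_force: 51.1
```

Scaled: 20 mm is 0.025.

Emit:
send_rows(rows="0 0 0 0 0 0 -0.6;0 0 0 0 0 0.025 -0.6;0 0 0 0 0 0.025 -0.6;0 0 0 0 0 0.025 -0.6")

```text
time: 19.12
eef_pos: [0.6237, -0.1188, 0.0956]
tcp_rot: [0.999, 0.055, -0.001, -0.0]
contact_force: [0.3, 0.2, -0.7]
opening: 0.384
finger_force: 51.1
```

Run:
```python
from h import *
go((.6235,-.1202,.0575),-83.9)
p=ctrl.read_camera('wrist'); save(p,'w5.png')
```

```text
t 19.12 pos [ 0.6237 -0.1188  0.0956] yaw_y -83.7 q1,q6 [-19.9  63.8] open 0.384
shift [-0.3  1.4 38.1] turn [-0.   0.1  0.2]
```

View pics/w5.png

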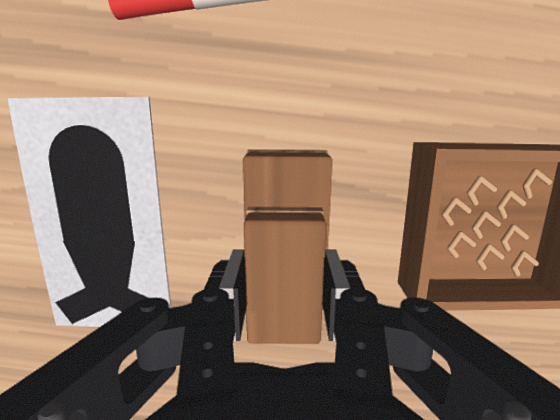

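The small block, top face (246,213)-(325,343), is over the large one, far edge (243,153)-(331,153), and nearly centred sideways. I'll shift 1 mm, then lower and release.

Scaled: 39 mm is 0.0488, 38 mm is 0.0475.

Emit:
send_rows(rows="0 0 0 0 0.0013 0.0188 -0.6;0 0 0 0 0.0013 0.035 -0.6;0 0 0 0 0.0013 0.0438 -0.6;0 0 0 0 0.0013 0.0475 -0.6;0 0 0 0 0.0013 0.0488 -0.6;0 0 0 0 0.0013 0.0488 -0.6;0 0 0 0 0.0013 0.0488 0.2;0 0 0 0 0.0013 0.0488 0.5")

```text
time: 20.18
eef_pos: [0.6248, -0.1208, 0.0574]
tcp_rot: [0.999, 0.054, 0.0, 0.0]
contact_force: [-0.4, 0.2, -0.0]
opening: 0.752
finger_force: 0.0
```

Scaled: -90 mm is -0.1125, -70 mm is -0.0875.

Emit:
send_rows(rows="0 0 0 0 0 0 0.5;0 0 0 0 0 -0.0375 0.6;0 0 0 0 0 -0.0875 1;0 0 0 0 0 -0.1125 1;0 0 0 0 0 -0.1125 1;0 0 0 0 0 -0.1125 1")

```text
time: 20.92
eef_pos: [0.6236, -0.1204, 0.1456]
tcp_rot: [0.999, 0.054, -0.001, -0.001]
contact_force: [-0.4, -0.1, -0.8]
opening: 0.999
finger_force: 0.0
```

Run:
```python
from h import *
np.set_printoptions(precision=4,suppress=True)
p=ctrl.read_camera('wrist'); save(p,'w6.png')
h=np.radians(169.2); m=np.array([.4013,.3235])+.0107*np.array([np.cos(h),np.sin(h)]); print('whale origin',m)
go((m[0],m[1],.15),79.2)
```

```text
whale origin [0.3908 0.3255]
t 20.98 pos [ 0.6234 -0.1203  0.1452] yaw_y -83.8 q1,q6 [-20.1  63.7] open 1.001
shift [-183.2 -468.3   -3.5] turn [  -0.3   -0.1 -163. ]
```

View pics/w6.png

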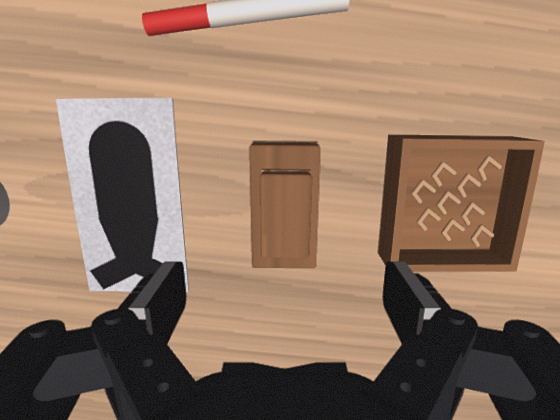

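The small block sits on the large one: (261,171)-(313,259) on (250,142)-(320,268). I'll check the along-length offset numerically.

Run:
```python
from h import *
np.set_printoptions(precision=1,suppress=True)
p=ctrl.read_camera('wrist')
a=np.radians(6.1);c,s=np.cos(a),np.sin(a)
box=lambda o,l,w,z:w2px(p,[[o[0]+c*x-s*y,o[1]+s*x+c*y,z] for x,y in [(l,w),(l,-w),(-l,-w),(-l,w)]])
print(box((.6235,-.1203),.0475,.025,.03)); print(box((.6235,-.1203),.03,.017,.05))
g=p['color'].astype(int)[:,287,:].sum(1); print(g[130:290])
```

```text
[[248.7 141.4]
 [321.1 141.5]
 [317.  266.1]
 [252.2 266. ]]
[[258.6 171.9]
 [311.1 172. ]
 [309.  256.6]
 [260.3 256.5]]
[520 519 512 485 476 469 478 485 498 504 401 234 175 136 163 251 302 312
 317 316 308 315 317 317 316 320 313 307 320 314 313 315 309 313 324 304
 314 314 271 207 260 205 146 154 250 303 317 321 325 319 322 323 331 321
 332 317 329 332 326 318 321 337 324 325 330 328 324 326 331 331 333 328
 323 337 326 328 326 328 322 323 325 329 324 318 325 330 319 326 327 322
 326 330 327 320 321 324 322 315 326 321 325 331 324 321 319 319 328 322
 320 324 322 327 324 327 327 319 325 323 323 320 322 331 323 321 327 329
 317 309 311 312 314 303 314 315 309 304 311 309 463 498 491 474 470 477
 477 482 476 471 455 434 432 424 437 431 409 411 412 434 422 417]
```

Both blocks match the prediction within about 2 mm. Now the whale.

Scaled: -370 mm is -0.4625, -320 mm is -0.4, -78 degrees is -0.65.

Emit:
send_rows(rows="0 0 -0.0667 -0.01 -0.025 0 1;0 0 -0.15 -0.03 -0.075 0 1;0 0 -0.2333 -0.055 -0.14 -0.0038 1;0 0 -0.3167 -0.08 -0.205 -0.0038 1;0 0 -0.4 -0.105 -0.27 -0.0038 1;0 0 -0.4833 -0.13 -0.335 -0.0038 1;0 0 -0.5667 -0.155 -0.4 -0.0038 1;0 0 -0.65 -0.18 -0.4625 -0.0038 1")

```text
time: 22.02
eef_pos: [0.4398, 0.2328, 0.1492]
tcp_rot: [0.74, 0.672, -0.001, -0.0]
contact_force: [0.7, 0.7, 0.5]
opening: 1.003
finger_force: 0.0
```

Run:
```python
from h import *
go((.3908,.3255,.15),79.2)
```

```text
t 22.02 pos [0.4398 0.2328 0.1492] yaw_y -5.5 q1,q6 [16.2 21.7] open 1.003
shift [ 87.5 -57.7  -0.7] turn [ -0.1  -0.  -84.7]
```

Scaled: 88 mm is 0.11, 70 mm is 0.0875, -80 degrees is -0.6667.

Emit:
send_rows(rows="0 0 -0.0833 0.05 -0.0325 0 1;0 0 -0.1667 0.0875 -0.0575 0 1;0 0 -0.25 0.11 -0.0725 0 1;0 0 -0.3333 0.11 -0.0725 0 1;0 0 -0.4167 0.11 -0.0725 0 1;0 0 -0.5 0.11 -0.0725 0 1;0 0 -0.5833 0.11 -0.0725 0 1;0 0 -0.6667 0.11 -0.0725 0 1")

```text
time: 23.02
eef_pos: [0.392, 0.3246, 0.149]
tcp_rot: [0.135, 0.991, -0.001, -0.001]
contact_force: [0.3, 0.1, 0.2]
opening: 1.005
finger_force: 0.0
```

Scaled: -4 degrees is -0.0333.

Emit:
send_rows(rows="0 0 -0.0333 0 0 0 1;0 0 -0.0333 0 0 0 1;0 0 -0.0333 0 0 0 1")

```text
time: 23.4
eef_pos: [0.3924, 0.3248, 0.1497]
tcp_rot: [0.103, 0.995, -0.0, -0.001]
contact_force: [-0.0, -0.2, -0.3]
opening: 1.0
finger_force: 0.0
```

Run:
```python
from h import *
np.set_printoptions(precision=4,suppress=True)
go((.3908,.3255,.026),79.2)
p=ctrl.read_camera('wrist'); save(p,'w7.png')
h=np.radians(169.2);c,s=np.cos(h),np.sin(h)
print(w2px(p,[[.3908+c*x-s*y,.3255+s*x+c*y,.03] for x,y in [(0,0),(.056,0),(-.082,0),(.035,.021),(.035,-.021),(-.02,.021),(-.02,-.021)]]))
```

```text
t 23.4 pos [0.3924 0.3248 0.1497] yaw_y 78.1 q1,q6 [ 28.2 -49.9] open 1.0
shift [  1.6   0.4 123.7] turn [-0.  -0.1 -1.1]
[[284.2976 204.0941]
 [282.8024 126.935 ]
 [286.1718 300.8858]
 [253.9647 157.5519]
 [312.8375 156.4564]
 [257.1291 229.868 ]
 [312.474  228.912 ]]
```

View pics/w7.png

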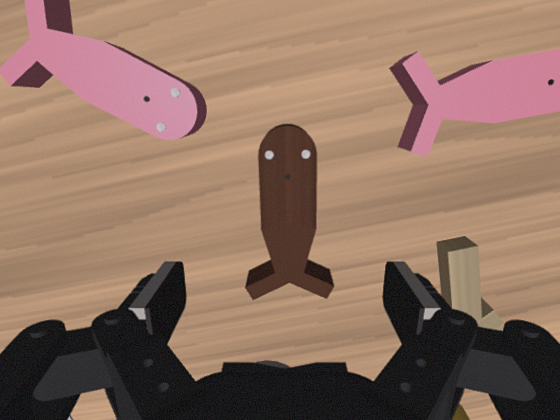

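The walnut whale is at (288,126)-(290,298), about 3.5 mm right of prediction, with its heading within 1°. The fingers clear the pink whales and the offcut.

Scaled: 123.5 mm is 0.1544, 1.5 mm is 0.0019, -0.5 degrees is -0.0042.

Emit:
send_rows(rows="0 0 -0.0042 0.0019 0.005 0.05 1;0 0 -0.0042 0.0019 0.005 0.1 1;0 0 -0.0042 0.0019 0.005 0.135 1;0 0 -0.0042 0.0019 0.005 0.15 1;0 0 -0.0042 0.0019 0.005 0.1544 1;0 0 -0.0042 0.0019 0.005 0.1544 0;0 0 -0.0042 0.0019 0.005 0.1544 -0.5;0 0 -0.0042 0.0019 0.005 0.1544 -0.5")

```text
time: 24.45
eef_pos: [0.3932, 0.3298, 0.0284]
tcp_rot: [0.099, 0.995, 0.001, 0.001]
contact_force: [0.3, 1.0, -0.8]
opening: 0.48
finger_force: 52.9
```

Emit:
send_rows(rows="0 0 0 0 0 0 -0.5;0 0 0 0 0 0 -0.5;0 0 0 0 0 -0.0375 -0.5;0 0 0 0 0 -0.0875 -0.5;0 0 0 0 0 -0.1375 -0.5;0 0 0 0 0 -0.1375 -0.5;0 0 0 0 0 -0.1375 -0.5")

```text
time: 25.32
eef_pos: [0.3912, 0.3288, 0.1358]
tcp_rot: [0.099, 0.995, -0.001, -0.001]
contact_force: [-1.4, -0.3, -1.5]
opening: 0.481
finger_force: 53.1
```

Run:
```python
from h import *
np.set_printoptions(precision=4,suppress=True)
go((.609,.0098,.136),-84)
p=ctrl.read_camera('wrist'); save(p,'w8.png')
```

```text
t 25.32 pos [0.3912 0.3288 0.1358] yaw_y 78.7 q1,q6 [ 28.7 -50. ] open 0.481
shift [-276.1 -270.    -0.3] turn [ -0.1   0.1 162.7]
```

View pics/w8.png

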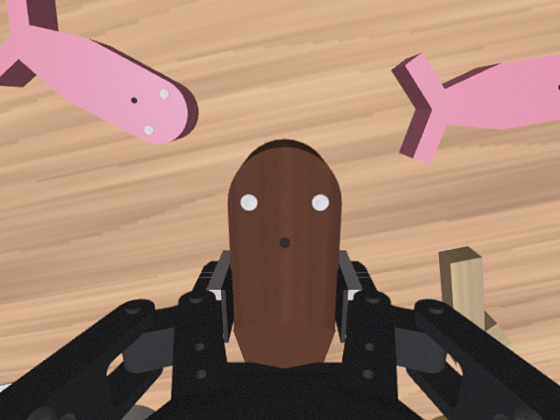

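The whale is held symmetrically, with its eyes at (249,202) and (320,202). I'll carry it in two legs, bowed away from the pot.

Scaled: -154 mm is -0.1925, -137 mm is -0.1713, 76 degrees is 0.6333.

Emit:
send_rows(rows="0 0 0.05 -0.0075 -0.0125 0 -0.5;0 0 0.1333 -0.0213 -0.0363 0 -0.5;0 0 0.2167 -0.0375 -0.0638 0 -0.5;0 0 0.3 -0.0538 -0.0913 0 -0.5;0 0 0.3833 -0.07 -0.1188 0 -0.5;0 0 0.4667 -0.0863 -0.1463 0 -0.5;0 0 0.55 -0.1013 -0.1713 0 -0.5;0 0 0.6333 -0.1138 -0.1925 0 -0.5")

```text
time: 26.38
eef_pos: [0.45, 0.1593, 0.1347]
tcp_rot: [0.693, 0.721, -0.002, -0.001]
contact_force: [0.4, -0.2, -0.3]
opening: 0.479
finger_force: 52.9
```

Run:
```python
from h import *
go((.609,.0098,.136),-84)
```

```text
t 26.38 pos [0.45   0.1593 0.1347] yaw_y 2.3 q1,q6 [7.3 5. ] open 0.479
shift [-155.9  152.8   -1.9] turn [-0.2  0.2 86.3]
```

Scaled: -156 mm is -0.195, 153 mm is 0.1913, 80 degrees is 0.6667.

Emit:
send_rows(rows="0 0 0.0833 -0.0175 0.0175 0 -0.5;0 0 0.1667 -0.045 0.045 0 -0.5;0 0 0.25 -0.075 0.0738 0 -0.5;0 0 0.3333 -0.105 0.1038 0 -0.5;0 0 0.4167 -0.135 0.1325 0 -0.5;0 0 0.5 -0.1625 0.16 0 -0.5;0 0 0.5833 -0.1838 0.1813 0 -0.5;0 0 0.6667 -0.195 0.1913 0 -0.5")

```text
time: 27.38
eef_pos: [0.6108, 0.0108, 0.1342]
tcp_rot: [0.994, 0.107, -0.002, -0.0]
contact_force: [-0.1, -0.3, -0.8]
opening: 0.483
finger_force: 52.9
```

Scaled: 60 mm is 0.075, 35 mm is 0.0438, 6 degrees is 0.05.

Emit:
send_rows(rows="0 0 0.05 0 0 0 -0.5;0 0 0.05 0 0 0.0438 -0.5;0 0 0.05 0 0 0.075 -0.5;0 0 0.05 0 0 0.075 -0.5;0 0 0.05 0 0 0.075 -0.5")

```text
time: 28.0
eef_pos: [0.6112, 0.0117, 0.0766]
tcp_rot: [0.998, 0.058, -0.0, -0.0]
contact_force: [-0.3, -0.3, -2.3]
opening: 0.481
finger_force: 53.0
```

Run:
```python
from h import *
np.set_printoptions(precision=4,suppress=True)
go((.609,.0098,.0295),-84)
p=ctrl.read_camera('wrist'); save(p,'w9.png')
```

```text
t 28.0 pos [0.6112 0.0117 0.0766] yaw_y -83.3 q1,q6 [-8.4 74.9] open 0.481
shift [-2.4  1.7 47.1] turn [-0.   0.   0.7]
```

View pics/w9.png

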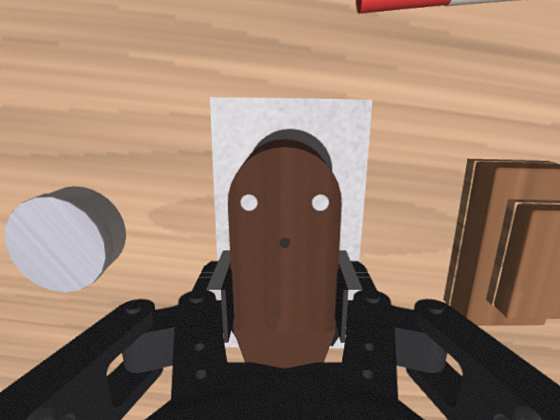

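Run:
```python
from h import *
np.set_printoptions(precision=4,suppress=True)
p=ctrl.read_camera('wrist')
print(px2w(p,[[291,129],[211,98],[372,100]],.002))
h=np.radians(6.05);v=np.array([np.cos(h),np.sin(h)]);print('pred nose',np.array([.609,.0098])+.06*v)
print('whale nose/eyes mid', px2w(p,[[285,141],[284.5,202]],.0766-.026+.030))
```

```text
[[ 0.6709  0.0149  0.002 ]
 [ 0.6827  0.0613  0.002 ]
 [ 0.6922 -0.0281  0.002 ]]
pred nose [0.6687 0.0161]
whale nose/eyes mid [[0.6716 0.0187 0.0806]
 [0.6498 0.0163 0.0806]]
```

The outline's nose is at (291,129), which is world (0.671,0.015). The whale's nose is about 4 mm too far forward, so I'll correct it, lower and release.

Scaled: 48 mm is 0.06, 46 mm is 0.0575, 0.7 degrees is 0.0058.

Emit:
send_rows(rows="0 0 0.0058 -0.005 0.0025 0.0188 -0.5;0 0 0.0058 -0.005 0.0025 0.0375 -0.5;0 0 0.0058 -0.005 0.0025 0.0513 -0.5;0 0 0.0058 -0.005 0.0025 0.0575 -0.5;0 0 0.0058 -0.005 0.0025 0.06 -0.5;0 0 0.0058 -0.005 0.0025 0.06 -0.5;0 0 0.0058 -0.005 0.0025 0.06 0.3;0 0 0.0058 -0.005 0.0025 0.06 0.6")

```text
time: 29.1
eef_pos: [0.6078, 0.0093, 0.0289]
tcp_rot: [0.999, 0.052, 0.0, 0.0]
contact_force: [0.3, 0.4, 1.2]
opening: 0.798
finger_force: 0.0
```

Scaled: -220 mm is -0.275, -190 mm is -0.2375.

Emit:
send_rows(rows="0 0 0 0 0 0 0.6;0 0 0 0 0 -0.0375 0.7;0 0 0 0 0 -0.1 1;0 0 0 0 0 -0.175 1;0 0 0 0 0 -0.2375 1;0 0 0 -0.0375 0 -0.275 1;0 0 0 -0.075 0 -0.275 1;0 0 0 -0.075 0 -0.275 1")

```text
time: 30.1
eef_pos: [0.5468, 0.0031, 0.2491]
tcp_rot: [0.999, 0.052, 0.0, 0.0]
contact_force: [0.1, -1.1, -0.4]
opening: 0.999
finger_force: 0.0
```

Run:
```python
from h import *
np.set_printoptions(precision=4,suppress=True)
p=ctrl.read_camera('wrist'); save(p,'w10.png')
h=np.radians(6.05);c,s=np.cos(h),np.sin(h)
print(w2px(p,[[.610+c*x-s*y,.0092+s*x+c*y,.032] for x,y in [(0,0),(.056,0),(-.082,0),(.035,.021),(.035,-.021),(-.02,.021),(-.02,-.021)]]))
q=ctrl.read_camera('top'); print(q['shot'])
for t in ['tin','big_block','small_block','battery','marker','offcut']:
    for r in ctrl.look_for(q,t)[:2]: print(t,r['p'],c2w(q,r['position']))
```

```text
[[284.816  114.5187]
 [284.7573  52.5682]
 [284.8896 196.2583]
 [262.5097  76.4498]
 [307.0501  76.3827]
 [263.5101 135.4691]
 [306.1599 135.404 ]]
19
tin 0.82 [0.5934 0.1369 0.027 ]
big_block 0.52 [ 0.6068 -0.1181  0.0313]
small_block 0.53 [ 0.6131 -0.122   0.05  ]
small_block 0.5 [ 0.608  -0.1152  0.031 ]
battery 0.78 [ 0.5675 -0.4365  0.0437]
marker 0.68 [ 0.752  -0.083   0.0173]
offcut 0.89 [0.5235 0.4602 0.0175]
```

View pics/w10.png

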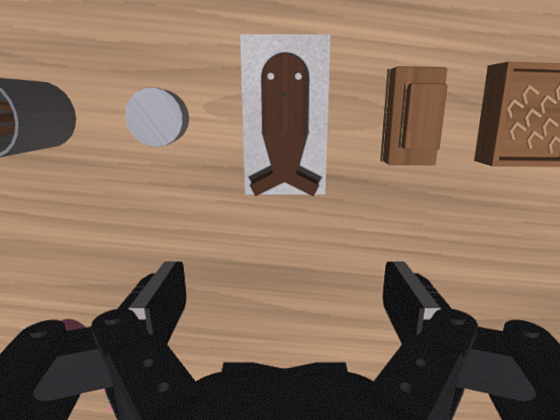

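Run:
```python
from h import *
np.set_printoptions(precision=4,suppress=True)
q=ctrl.read_camera('top'); p=ctrl.read_camera('wrist')
for n,cam,z in [('top',q,.032),('wrist',p,.032)]:
    x0,x1,y0,y1=.51,.70,-.045,.065
    im=rect(cam,z,x0,x1,y0,y1).astype(int)
    m=(im[...,0]-im[...,2]>18)&(im.max(2)<120)
    mm,v,d,r,a=blob(m,x1,y1); v=v*np.sign(v[0]); e=d@v
    print(n,mm,np.degrees(np.arctan2(v[1],v[0])),'nose',mm+v*e.max(),'tail',mm+v*e.min(),a,np.round(r[1]))
save(q,'t2.png'); 
print(w2px(q,[[.6,0,.03]]))
c=cv2.resize(q['color'][120:260,160:400],None,fx=3.3,fy=3.3,interpolation=cv2.INTER_CUBIC); cv2.imwrite('pics/t2c.png',c[:,:,::-1])
```

```text
top [0.6327 0.0089] 63.1130557435366 nose [0.6665 0.0754] tail [ 0.6014 -0.0528] 9031 [124.  96.]
wrist [0.5971 0.0086] 5.942863688017653 nose [0.665  0.0157] tail [0.5306 0.0017] 4967 [135.  68.]
[[273.0965 188.0252]]
```

View pics/t2c.png

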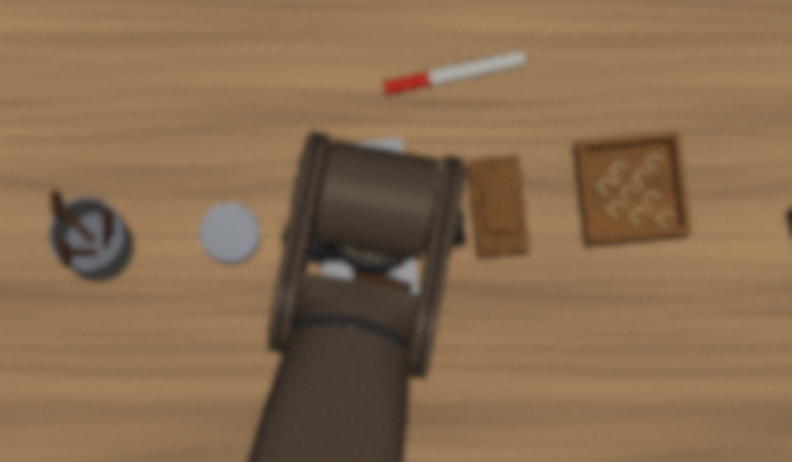

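The wrist camera puts the whale's centroid within about 1 mm of the outline's, at heading 5.9° against 6.05°. The tin, at crop (230,232), and the stack, at (498,206), sit midway. I'm handing in.

```bash
python3 -c "
from plant import ctrl
print(ctrl.sign_off())"
```

```text
the job is handed in; nothing more can be done
None
```

I handed the job in at about 30 s of the 109 s: the whale is on its outline nose to nose, the tin and large block are at their midpoints, and the small block is centred on the large one. The camera checks put everything well inside tolerance, the battery pack, marker and offcut read where they started, and no verdict came back from `ctrl.sign_off()`.

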